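# Pin the veneer-tape roll into its holder

## Task

Take the long axle with the orange handle off its rest and thread it, tip first, through the near cheek of the tape holder (the one facing the axles), the core of the tape roll and the far cheek, until its orange collar is up against the near cheek. Then let go of it; leave the roll standing in the holder and the short blue-handled axle on its rest.

Things in the scene. Friction and masses are not known exactly. Their poses are not given: they have to be found in the camera images.
- axle_grip (a point): Centre of the square orange handle of the long axle (one loose piece, 0.12 kg), where to grasp it. Along its own +y: handle 24 x 24, 70 mm long; orange collar disc 44 mm across, 6 thick; round steel rod 14 mm across, 130 long. The collar's rod-side face lies 41 mm and the tip 171 mm from here along +y. +z is up. It points roughly to the robot's left.
- axle_tip (a point): Centre of the blunt rod tip of the orange axle; axes as axle_grip. At the start the axle lies level on a fixed pale wooden rest, its centre line 45 mm above the table. The handle overhangs the rest, which holds only the rod, between prongs that reach 50 mm above the table: lift straight up by 30 mm or more before moving sideways.
- hole_mouth (a point): Centre of the hole, 34 mm across, in the outer face of the near (robot's right) cheek of the fixed plywood tape holder, 57 mm above the table. Its +y is the level direction in which the axle goes in, +z is up. Two upright cheeks, each 15 thick, 84 wide, 86 tall, with a 60 mm gap between them. Released, the axle settles 10 mm onto the bottom of the holes.
- far_hole (a point): Centre of the equal 34 mm hole in the outer face of the far (robot's left) cheek, 90 mm along +y from hole_mouth and in line with it; same axes.
- roll_centre (a point): Centre of the loose brown roll of veneer tape that stands on edge between the cheeks, chocked against rolling: 90 mm across, 46 mm wide, open core 40 mm across, in line with the holes within about 3 mm. Its top is 102 mm above the table. At the start +y is along its core.
- spare_grip (a point): Centre of the square blue handle of the spare axle, lying in the same way on a second, equal rest (either rest may hold either axle). Same build, but its rod is only 100 mm long. A bystander, not to be moved.
Not all that is in view belongs to the job. What is meant by the part that bears axle_grip is not turquoise, and is the larger of those in its own colour.

How it is judged:
By the outcome, as a careful person would: the job done as asked, in the order asked, and still so for the second after the job is handed in, with the robot touching nothing.
It also fails if it takes over 48 s, if anything falls off the work surface, if the arm or the gripper's body presses on something with over 40 N, if the wrist force passes 120 N, or if a joint passes its speed limit or range.

## Robot

A 7-joint arm with a two-finger parallel gripper is mounted at the origin on the work surface. World frame = base frame: x ahead of the robot, y to its left, z up, the work surface at z = 0. Lengths are in m, angles in rad, forces in N, time in s.
With the tool pointing down it reaches from about 0.4 to 0.85 m from the base axis. Payload 10.4 kg.
Tool frame: the origin (TCP) lies at the very end of the fingers, on their centre line; the grasp point (between the pads) lies r.grip_depth behind it (r.grip_depth is the distance from the TCP to the grasp point, in m); y points along the fingers, z is the direction in which the jaws open and shut, and the axes are right-handed (so a half turn about y gives the same grasp; the last joint's range is limited). The gripper opens to 87 mm and grips with 3 to 60 N. Pads are 19 mm wide; open, the fingers measure 117 mm over their backs; the gripper's body (75 mm by 190 mm) begins 51 mm behind the grasp point.
Start: joints at [-1.197, 0.332, -0.065, 1.46, 0.022, 1.35, -0.088], TCP at [0.242, 0.576, 0.223] pointing down, gripper open.
Joint ranges: [-2.6, 2.6], [-0.5, 2.12], [-1.47, 1.34], [0.16, 2.42], [-1.27, 4.41], [0.06, 2.06], [-2.6, 2.6]. Speed limits (rad/s): [2.22, 2.22, 2.79, 2.79, 3.14, 3.14, 3.14].

## Interface

Orientations are given as a unit quaternion [x, y, z, w].
In Python, from bench import r gives the robot as it stands.
- The arm moves only by the shell command python3 -m jog 'ROWS' [OPENING] [FORCE]. ROWS is JSON, a list of rows, each a list of 6 numbers: the shift along the tool's x, y, z in m, then the turn, a rotation vector about the tool's x, y, z in degrees. A call has 1 to 12 rows; each row shifts and turns the pose as measured when the row begins, along the tool's axes as they then stand; what a row does not reach is not made up. A row lasts 1/12 s, in which the tool goes at most 41.7 mm and 7.16 degrees, less where a joint would pass 70% of its speed; a pose out of reach is approached as far as the arm can. A call with a gripper value outside its range is refused whole. OPENING is the opening, from -1 (shut) to 1 (fully open), so that 0 is half open, set as the call begins (- or left out, the last holds). The fingers move at their own pace and stop on an object; FORCE is the grip in N (left out, the last holds). Time passes only in rows, so rows that do not move let the fingers close. It gives the time, the measured TCP pose, the force and the opening at its end, in the units of the state.
- r.read_state(): the state, without advancing time (a new reading comes with each control period).
- r.camera(name): name is "side" or "top"; returns a dict with "image" (480x640x3 uint8, red, green, blue), "range_z" (480x640 float32, m along the optical axis (not along the pixel's ray), 0 where there is no reading), "K" (3x3 intrinsics, pixels), "R" (3x3) and "t" (3): a world point X has camera coordinates R X + t. Camera axes: x right, y down, z forward; pixel columns grow to the right and rows downward; lengths in m; the calibration is good to about 2 mm. A picture is of the moment at which its call begins.
- r.close_job(): hands the job in, once; it reports no verdict.
The state is a dict: "time": time; "joint_positions": joint angles; "joint_vel": joint speeds; "joint_torque": joint torques, N m; "ee_pos": TCP position; "eef_rot": TCP orientation; "ft_force": force on the tool from outside, world axes, zero at the start; "torque": the same for the moment, N m; "width": finger opening in m.
Only numpy, scipy, OpenCV 4.12 (cv2) and the standard library are available. Lean on these libraries where they do the work, as an engineer would, in place of code of your own. Each camera call takes 0.05 s, during which the arm holds its last target. There are 200 camera calls.

## Working session

There is one attempt and no reset: what is moved stays moved. The work goes in short steps, Python scripts to look and compute and a shell command to move; the robot and the scene stay as the last step left them, time stands still between calls to the robot, and variables do not carry over. Pictures are saved under pics/ and viewed, about 8 in all and at most 12, crops included, and the job is handed in when it is done.

```bash
mkdir -p pics; python3 - <<'E'
from bench import r
import cv2,numpy as np
s=r.read_state();print({k:np.round(v,4).tolist() for k,v in s.items()},r.grip_depth)
for n in("side","top"):
    c=r.camera(n);np.savez(f"{n}0.npz",**c);cv2.imwrite(f"pics/{n}0.png",c["image"][:,:,::-1])
    print(n,c["K"].round(1).tolist(),c["R"].round(3).tolist(),c["t"].round(3).tolist())
E
```

```text
{'time': 0.0, 'joint_positions': [-1.1966, 0.3329, -0.0647, 1.4609, 0.0216, 1.3499, -0.0885], 'joint_vel': [0.0023, 0.0009, 0.0002, -0.0002, 0.0005, 0.0005, -0.0005], 'joint_torque': [0.0001, -62.3238, 0.0247, -38.9911, -0.0614, 0.0394, 0.0002], 'ee_pos': [0.2414, 0.5761, 0.2217], 'eef_rot': [0.6937, -0.1394, 0.1393, -0.6927], 'ft_force': [0.7122, -0.6323, -0.0898], 'torque': [0.0161, -0.0327, -0.0366], 'width': 0.0871} 0.0187
side [[510.1, 0.0, 316.1], [0.0, 510.1, 241.0], [0.0, 0.0, 1.0]] [[0.93, -0.366, 0.019], [-0.264, -0.703, -0.66], [0.255, 0.609, -0.751]] [-0.395, 0.071, 1.127]
top [[592.6, 0.0, 324.6], [0.0, 592.6, 241.2], [0.0, 0.0, 1.0]] [[0.025, -1.0, 0.011], [-0.998, -0.025, -0.053], [0.054, -0.01, -0.999]] [-0.126, 0.396, 1.461]
```

View pics/side0.png

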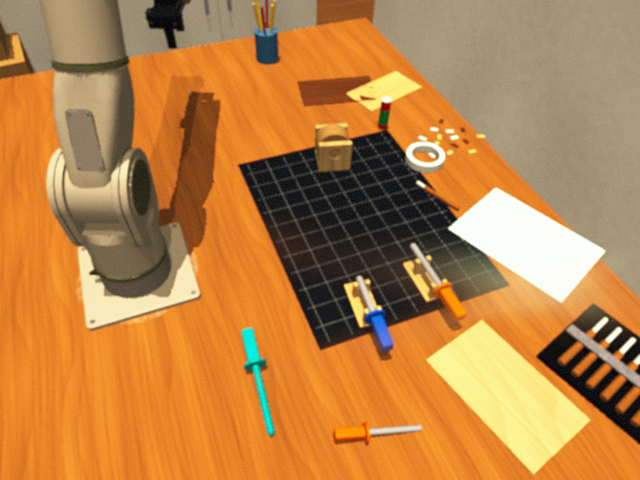

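View pics/top0.png

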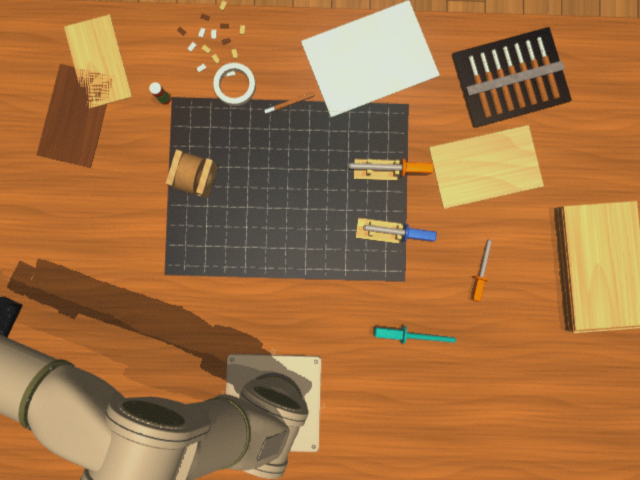

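The side view shows the robot, with the holder and roll at (333,148), the orange axle at (450,298) and the blue spare at (378,328). The top view has the holder at (192,173), the orange axle at (390,168) and the spare at (400,232).

What could be taken for the orange axle:
- the orange axle on its rest, top (418,168)
- a small orange screwdriver, top (479,288)
- a turquoise tool, top (390,333)
- the blue spare, top (421,235)

I choose top (418,168), because it is orange, larger and on a rest. Next I'll measure with both cameras and check the choice in a crop.

```bash
cat > h.py <<'E'
import numpy as np,cv2
def load(n): return dict(np.load(n))
def cloud(c):
    z=c["range_z"].astype(float);v,u=np.mgrid[:480,:640];K=c["K"]
    P=np.stack([(u-K[0,2])/K[0,0]*z,(v-K[1,2])/K[1,1]*z,z],-1)
    return (P-c["t"])@c["R"]
def hsv(c): return cv2.cvtColor(c["image"],cv2.COLOR_RGB2HSV)
def proj(c,X):
    p=(np.asarray(X)@c["R"].T+c["t"])@c["K"].T;return p[...,:2]/p[...,2:]
E
python3 - <<'E'
from h import *
np.set_printoptions(precision=4,suppress=True)
for n in("top","side"):
    c=load(n+"0.npz");W=cloud(c);H=hsv(c);ok=c["range_z"]>0
    box={"top":(340,150,440,185),"side":(405,235,475,325)}[n]
    m=np.zeros((480,640),bool);m[box[1]:box[3],box[0]:box[2]]=1
    Z=W[...,2];print(n,"table z",np.median(Z[ok]))
    o=m&ok&(H[...,0]<14)&(H[...,1]>190)&(H[...,2]>80)&(Z>.03)
    p=W[o];print("orange",len(p),p.min(0),p.max(0),p.mean(0),"ztop",np.percentile(Z[o],[50,90]))
    g=m&ok&(H[...,1]<60)&(Z>.035);q=W[g];print("steel",len(q),q.min(0),q.max(0),q.mean(0),np.percentile(q[:,2],[50,90]))
    a=W[m&ok&(Z>.035)];x=a[:,:2]-a[:,:2].mean(0);d=np.linalg.svd(x,full_matrices=False)[2][0];print("axis",d,np.degrees(np.arctan2(d[1],d[0])),(x@d).min(),(x@d).max(),a.mean(0))
    box={"top":(155,140,230,205),"side":(305,115,365,180)}[n]
    m[:]=0;m[box[1]:box[3],box[0]:box[2]]=1
    t=m&ok&(abs(Z-.086)<.006);p=W[t]
    print("holder z hist",np.histogram(Z[m&ok],bins=np.arange(-.01,.12,.01))[0])
    np.save(n+"_hold.npy",W[m&ok&(Z>.02)])
    cv2.imwrite(f"pics/{n}_h.png",0*c["image"])
c=load("top0.npz");i=c["image"][:,:,::-1]
s=load("side0.npz")["image"][:,:,::-1]
A=np.hstack([cv2.resize(i[135:215,150:250],(400,320),interpolation=2),cv2.resize(i[130:210,345:445],(400,320),interpolation=2)])
B=np.hstack([cv2.resize(s[110:180,300:370],(280,280),interpolation=2),cv2.resize(s[235:325,400:520],(373,280),interpolation=2)])
B=cv2.copyMakeBorder(B,0,0,0,800-B.shape[1],0);cv2.imwrite("pics/crop.png",np.vstack([A,B]))
E
```

```text
top table z 0.0006839844577741698
orange 47 [ 0.5625 -0.3713  0.0402] [ 0.6018 -0.2989  0.0645] [ 0.573  -0.3284  0.0512] ztop [0.0508 0.0585]
steel 256 [ 0.5759 -0.2982  0.0407] [ 0.59   -0.1706  0.0595] [ 0.5822 -0.2334  0.0503] [0.0502 0.0546]
axis [0.0144 0.9999] 89.17582256946638 -0.09026290555282236 0.11504517555204784 [ 0.5813 -0.2857  0.0521]
holder z hist [1370 1842   41   34   73   76   54   78  157  608  379  145]
side table z 0.0018744292506778378
orange 274 [ 0.5627 -0.3785  0.0302] [ 0.602  -0.2952  0.0666] [ 0.5768 -0.3344  0.0496] ztop [0.0496 0.0591]
steel 262 [ 0.577  -0.2928  0.0436] [ 0.5905 -0.1723  0.0579] [ 0.583  -0.2311  0.0519] [0.0522 0.0549]
axis [-0.0163 -0.9999] -90.93187719845466 -0.1251638840652418 0.08114649140947584 [ 0.5812 -0.2974  0.053 ]
holder z hist [ 225 2145  119  106  129  144   79   79  133  399  204  121]
```

View pics/crop.png

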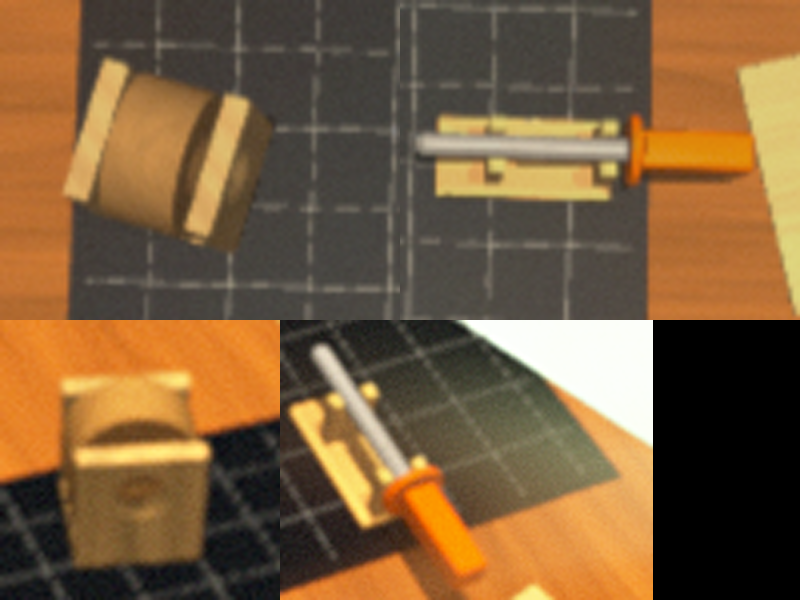

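The crops confirm it: the orange-handled axle lies on its rest pointing left, and the holder is yawed, with its pale cheek tops clearly visible. Next I'll fit the axle line and the holder pose from both views.

```bash
python3 - <<'E'
from h import *
from bench import r
np.set_printoptions(precision=4,suppress=True)
def onplane(c,uv,z):
    d=np.c_[uv,np.ones(len(uv))]@np.linalg.inv(c["K"]).T@c["R"];C=-c["R"].T@c["t"]
    return C+d*((z-C[2])/d[:,2])[:,None]
cs={n:load(n+"0.npz") for n in("top","side")}
for n,c in cs.items():
    W=cloud(c);H=hsv(c);Z=W[...,2]
    # axle: rod + handle pixels
    b={"top":(340,150,440,185),"side":(405,235,475,325)}[n]
    m=np.zeros((480,640),bool);m[b[1]:b[3],b[0]:b[2]]=1
    q=W[m&(H[...,1]<60)&(Z>.04)]
    f=np.polyfit(q[:,1],q[:,0],1);print(n,"rod x at y -.17,-.34:",np.polyval(f,[-.17,-.3415]),"slope deg",np.degrees(np.arctan(f[0])),"y tip",np.percentile(q[:,1],99))
    o=W[m&(H[...,0]<14)&(H[...,1]>190)&(Z>.05)&(W[...,1]<-.31)];print(" handle top",len(o),np.median(o,0),o.min(0),o.max(0))
    # cheeks
    b={"top":(155,140,230,205),"side":(305,115,365,180)}[n]
    m[:]=0;m[b[1]:b[3],b[0]:b[2]]=1
    V=H[...,2]; k=m&(Z>.072)&(Z<.1)&(V>175)
    N,L,S,_=cv2.connectedComponentsWithStats(k.astype(np.uint8),connectivity=4)
    for i in range(1,N):
        if S[i,4]<60: continue
        vv,uu=np.where(L==i);P=onplane(c,np.c_[uu,vv].astype(float),.086)[:,:2]
        (cx,cy),wh,a=cv2.minAreaRect((P*1000).astype(np.float32));
        d=np.linalg.svd(P-P.mean(0),full_matrices=False)[2][0];d*=np.sign(d[0])
        print(" cheek",S[i],"ctr",cx,cy,"size",wh,"long dir deg from x",np.degrees(np.arctan2(d[1],d[0])),"medZ",np.median(Z[L==i]))
    p=W[m&(Z>.096)];print(" roll top",len(p),p.mean(0),np.percentile(p[:,2],95))
from scipy.spatial.transform import Rotation as R
s=r.read_state();print(R.from_quat(s["eef_rot"]).as_matrix(),s["ee_pos"])
E
```

```text
top rod x at y -.17,-.34: [0.5465 0.6286] slope deg -25.59175824415291 y tip -0.10185719202735095
 handle top 9 [ 0.5706 -0.3438  0.0541] [ 0.5694 -0.3625  0.0508] [ 0.5711 -0.3221  0.0609]
 cheek [166 150  16  35 219] ctr 561.0826416015625 245.4447021484375 size (16.96938705444336, 82.61280822753906) long dir deg from x -15.160019249529649 medZ 0.0854794271192791
 cheek [180 159  18  11  85] ctr 566.3418579101562 212.22427368164062 size (39.85453414916992, 21.05171775817871) long dir deg from x 80.8736822587101 medZ 0.09690513264200419
 cheek [197 159  15  35 219] ctr 542.1195068359375 174.06118774414062 size (14.769951820373535, 82.87655639648438) long dir deg from x -14.793816899697811 medZ 0.08551742676436332
 roll top 320 [0.5418 0.1984 0.1604] 0.10594076159062345
side rod x at y -.17,-.34: [0.6282 0.4968] slope deg 37.47733344358208 y tip -0.17600840334816673
 handle top 72 [ 0.5734 -0.3466  0.0536] [ 0.0989 -0.7813  0.05  ] [ 0.596  -0.31    0.8998]
 cheek [335 123  15  15 110] ctr 581.4536743164062 217.8187255859375 size (61.56437301635742, 31.706336975097656) long dir deg from x 76.26523116923569 medZ 0.09017488066546614
 cheek [316 124  15  16 139] ctr 533.6231079101562 230.34158325195312 size (65.07528686523438, 33.14006423950195) long dir deg from x 75.0524673115258 medZ 0.09070347146495791
 cheek [318 140  34   7 174] ctr 542.0861206054688 173.49777221679688 size (22.292415618896484, 85.9834213256836) long dir deg from x -14.475055991776667 medZ 0.08699283092681538
 roll top 230 [0.5177 0.136  0.1596] 0.8998226278847994
[[ 0.9223 -0.0004  0.3865]
 [-0.3865 -0.0011  0.9223]
 [ 0.0001 -1.     -0.0012]] [0.2414 0.5761 0.2219]
```

```bash
python3 - <<'E'
from h import *
np.set_printoptions(precision=4,suppress=True)
for n in("top","side"):
    c=load(n+"0.npz");W=cloud(c);H=hsv(c);X,Y,Z=np.moveaxis(W,-1,0)
    b=(X>.54)&(X<.62)&(Y>-.4)&(Y<-.15)&(Z<.075)
    q=W[b&(H[...,1]<70)&(Z>.042)&(Y>-.28)];f=np.polyfit(q[:,1],q[:,0],1)
    print(n,len(q),"rod x",np.polyval(f,[-.17,-.3415]),np.degrees(np.arctan(f[0])),"tip",np.percentile(q[:,1],[98,100]))
    h=W[b&(H[...,0]<20)&(H[...,1]>150)&(Z>.05)&(Y<-.305)&(Y>-.374)];f=np.polyfit(h[:,1],h[:,0],1)
    print(" handle",len(h),h.mean(0),np.percentile(h,[2,98],axis=0),np.degrees(np.arctan(f[0])),np.median(h[:,2]))
    k=W[b&(H[...,0]<20)&(H[...,1]>150)&(abs(Y+.3005)<.006)&(Z>.05)];print(" collar",len(k),k.min(0),k.max(0))
E
```

```text
top 230 rod x [0.5827 0.5809] 0.6157899521631188 tip [-0.173  -0.1706]
 handle 258 [ 0.5816 -0.3399  0.0564] [[ 0.5706 -0.3721  0.0511]
 [ 0.5931 -0.3056  0.0636]] -0.2142330568446805 0.05594161574270827
 collar 51 [ 0.5622 -0.3061  0.0503] [ 0.6018 -0.2989  0.0698]
side 260 rod x [0.5831 0.583 ] 0.05468951006677984 tip [-0.1769 -0.1723]
 handle 432 [ 0.5822 -0.3367  0.058 ] [[ 0.5691 -0.3727  0.0509]
 [ 0.599  -0.3057  0.0662]] 0.4467018140405634 0.05814024541871478
 collar 59 [ 0.5627 -0.3065  0.0503] [ 0.6032 -0.3006  0.0702]
```

Axle: grip is about (0.582, -0.340, 0.045), pointing along +y within 0.5°. Its height, length and collar width agree with the text. Holder: the near cheek top is at (0.542, 0.174) and the far one at (0.561, 0.245), 74 mm apart against 75 expected. The axis is about 15° off +y toward +x, which puts hole_mouth at about (0.540, 0.167, 0.057). I'll move now.

```bash
python3 -m jog '[[0.035,0,0,0,6,0],[0.035,0,0,0,6,0],[0.035,0,0,0,6,0],[0.035,0,0,0,6,0],[0.035,0,0,0,6,0],[0.035,0,0,0,6,0],[0.035,0,0,0,6,0],[0.035,0,0,0,6,0],[0.035,0,0,0,6,0],[0.035,0,0,0,6,0],[0.035,0,0,0,6,0]]' 1
cat > st.py <<'E'
from h import *
from bench import r
from scipy.spatial.transform import Rotation as R
np.set_printoptions(precision=4,suppress=True)
s=r.read_state();M=R.from_quat(s["eef_rot"]).as_matrix()
b=lambda v:np.degrees(np.arctan2(v[1],v[0]))
print("t",s["time"],"tcp",s["ee_pos"],"x brg",b(M[:,0]),"z brg",b(M[:,2]),"y",M[:,1],"F",s["ft_force"],"w",s["width"],"q",np.asarray(s["joint_positions"]))
def togo(X): 
    d=M.T@(np.array(X)-s["ee_pos"]);print("togo tool",d);return d
E
python3 st.py
```

```text
time: 1.02
ee_pos: [0.4591, 0.2777, 0.2149]
eef_rot: [-0.5, 0.504, -0.503, 0.493]
ft_force: [1.4, -0.6, -0.7]
width: 0.0867
t 1.0167 tcp [0.4591 0.2777 0.2149] x brg -90.80191865722615 z brg -0.8052204501752446 y [-0.0096 -0.0059 -0.9999] F [ 1.3695 -0.5781 -0.7042] w 0.0867474633375469 q [-0.8751  0.1464  0.2732  1.7116 -0.0415  1.3004 -0.6072]
```

```bash
python3 -m jog '[[0.039,0,0.009,0,0,0],[0.039,0,0.009,0,0,0],[0.039,0,0.009,0,0,0],[0.039,0,0.009,0,0,0],[0.039,0,0.009,0,0,0],[0.039,0,0.009,0,0,0],[0.039,0,0.009,0,0,0],[0.039,0,0.009,0,0,0],[0.039,0,0.009,0,0,0],[0.039,0,0.009,0,0,0],[0.039,0,0.009,0,0,0],[0.039,0,0.009,0,0,0]]' >/dev/null
(cat st.py; echo 'togo([.582,-.340,.15])')|python3 -
```

```text
t 2.0167 tcp [ 0.5544 -0.212   0.2147] x brg -91.04197061693245 z brg -1.0444839772083898 y [-0.0116 -0.0036 -0.9999] F [1.2393 0.5    0.9538] w 0.08696357471998183 q [-0.2504  0.3105  0.6639  1.5822 -0.1873  1.3256  0.4194]
togo tool [0.1273 0.0648 0.0307]
```

```bash
python3 -m jog '[[0.031,0.010,0.0075,0.35,-0.3,0.1],[0.031,0.010,0.0075,0.35,-0.3,0.1],[0.031,0.010,0.0075,0,0,0],[0.031,0.010,0.0075,0,0,0],[0,0.01,0,0,0,0],[0,0.01,0,0,0,0],[0,0,0,0,0,0]]' >/dev/null
(cat st.py; echo 'togo([.582,-.340,.026])
c=r.camera("top");cv2.imwrite("pics/t2.png",cv2.resize(c["image"][120:260,340:500,::-1],(640,560),interpolation=2))
c=r.camera("side");cv2.imwrite("pics/s2.png",c["image"][...,::-1])')|python3 -
```

```text
t 2.6 tcp [ 0.5794 -0.354   0.1485] x brg -91.01992475936777 z brg -1.0209414387911129 y [-0.0041 -0.0043 -1.    ] F [-0.176   0.3666 -0.5993] w 0.08709852907642181 q [ 0.0273  0.5637  0.6561  1.4241 -0.342   1.2713  0.6914]
togo tool [-0.0145  0.1224  0.0028]
```

```bash
python3 -m jog '[[-0.004,0.02,0.001,0,-0.3,0],[-0.004,0.02,0.001,0,-0.3,0],[-0.004,0.02,0.001,0,0,0],[0,0.02,0,0,0,0],[0,0.01,0,0,0,0],[0,0.005,0,0,0,0],[0,0,0,0,0,0]]' >/dev/null
(cat st.py; echo 'togo([.582,-.340,.026])')|python3 -
```

```text
t 3.2833 tcp [ 0.5913 -0.333   0.0613] x brg -89.60410407756206 z brg 0.3989539575780623 y [ 0.0121 -0.0043 -0.9999] F [0.6288 0.912  0.0358] w 0.0871589625451592 q [ 0.018   0.6296  0.6079  1.5179 -0.3889  1.1033  0.7154]
togo tool [ 0.0068  0.0352 -0.0098]
```

```bash
python3 -m jog '[[0.003,0,-0.005,-0.4,0.3,0.1],[0.003,0.0,-0.004,-0.3,0.3,0.1],[0,0,0,0,0,0],[0,0,0,0,0,0]]' >/dev/null
(cat st.py; echo 'togo([.582,-.340,.026])')|python3 -
```

```text
t 3.6167 tcp [ 0.5833 -0.3403  0.0656] x brg -90.22403861385962 z brg -0.22359698928163846 y [ 0.0032 -0.0024 -1.    ] F [ 0.7008 -0.4863  0.2538] w 0.08680743925239291 q [ 0.0269  0.6256  0.6152  1.5161 -0.3847  1.1188  0.7168]
togo tool [-0.0003  0.0396 -0.0014]
```

```bash
python3 -m jog '[[0,0.01,-0.001,0,0,0],[0,0.01,0,0,0,0],[0,0.01,0,0,0,0],[0,0.006,0,0,0,0],[0,0.003,0,0,0,0],[0,0,0,0,0,0]]' >/dev/null
(cat st.py; echo 'togo([.582,-.340,.026])')|python3 -
```

```text
t 4.1167 tcp [ 0.5821 -0.341   0.0227] x brg -90.28622195283167 z brg -0.28564989827155807 y [ 0.0038 -0.0027 -1.    ] F [-0.2044  0.2368  0.1479] w 0.08699880100973331 q [ 0.0428  0.6716  0.592   1.5448 -0.412   1.0475  0.7358]
togo tool [-0.001  -0.0033 -0.0001]
```

```bash
python3 -m jog '[[0,-0.003,0,-0.2,0,0.1],[0,0,0,0,0,0],[0,0,0,0,0,0],[0,0,0,0,0,0],[0,0,0,0,0,0],[0,0,0,0,0,0],[0,0,0,0,0,0],[0,0,0,0,0,0]]' -1 40; python3 st.py
```

```text
time: 4.78
ee_pos: [0.5828, -0.3413, 0.0271]
eef_rot: [0.499, -0.501, 0.502, -0.499]
ft_force: [-0.5, 0.8, 1.1]
width: 0.0422
t 4.7833 tcp [ 0.5828 -0.3413  0.0271] x brg -90.26962553951941 z brg -0.2695326600174227 y [ 0.0012 -0.0014 -1.    ] F [-0.4532  0.823   1.0787] w 0.04220715631373459 q [ 0.0425  0.67    0.5942  1.5371 -0.4094  1.0594  0.7335]
```

```bash
python3 -m jog '[[0,0,0,0,0,0],[0,0,0,0,0,0],[0,0,0,0,0,0],[0,0,0,0,0,0],[0,0,0,0,0,0],[0,0,0,0,0,0],[0,0,0,0,0,0]]'
```

```text
time: 5.37
ee_pos: [0.5829, -0.3413, 0.0272]
eef_rot: [0.499, -0.5, 0.502, -0.499]
ft_force: [-0.0, -0.5, -0.2]
width: 0.0234
```

Gripped: the width is 23.4 mm on a 24 mm handle. Lifting straight up.

```bash
python3 -m jog '[[0,-0.01,0,0,0,0],[0,-0.015,0,0,0,0],[0,-0.015,0,0,0,0],[0,-0.02,0,0,0,0],[0,-0.02,0,0,0,0],[0,-0.02,0,0,0,0],[0,-0.01,0,0,0,0],[0,0,0,0,0,0],[0,0,0,0,0,0]]'
(cat st.py; echo '
c=r.camera("side");np.savez("s3.npz",**c);cv2.imwrite("pics/s3.png",c["image"][140:380,300:560,::-1].repeat(2,0).repeat(2,1))')|python3 -
```

```text
time: 6.12
ee_pos: [0.5819, -0.3418, 0.1496]
eef_rot: [0.499, -0.5, 0.503, -0.498]
ft_force: [-0.0, 1.3, -1.9]
width: 0.0238
t 6.1167 tcp [ 0.5819 -0.3418  0.1496] x brg -90.33361936443364 z brg -0.3332204328963647 y [ 0.0025 -0.0028 -1.    ] F [-0.0126  1.3001 -1.9116] w 0.02378142654644191 q [ 0.0078  0.5485  0.6538  1.441  -0.3383  1.2624  0.6862]
```

View pics/s3.png

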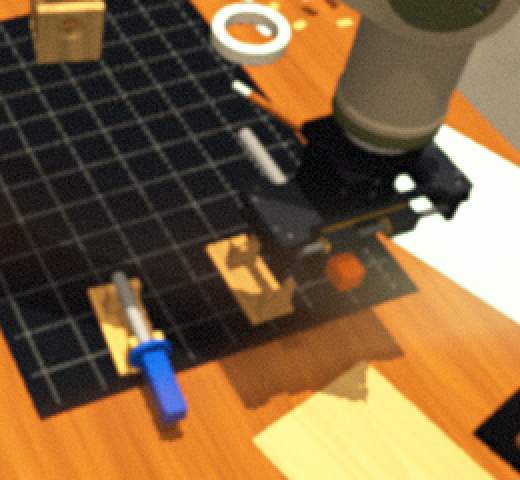

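The axle is held at crop (265,150)–(345,270). The spare at (150,345) and the empty rest are undisturbed. Moving to the pre-insert pose at height.

```bash
python3 -m jog '[[-0.028,0,-0.013,0,1.4,0],[-0.028,0,-0.013,0,1.4,0],[-0.028,0,-0.013,0,1.4,0],[-0.028,0,-0.013,0,1.4,0],[-0.028,0,-0.013,0,1.4,0],[-0.028,0,-0.013,0,1.4,0],[-0.028,0,-0.013,0,1.4,0],[-0.024,0,-0.01,0,1.4,0],[-0.015,0,-0.007,0,1.4,0],[0,0,0,0,0,0],[0,0,0,0,0,0]]' >/dev/null
cat > rod.py <<'E'
exec(open('st.py').read())
d=np.array([np.sin(np.radians(14.9)),np.cos(np.radians(14.9))]);mouth=np.array([.540,.167])
def rod(save=None,n="top"):
    c=r.camera(n)
    if save: np.savez(save+n+".npz",**c)
    W=cloud(c);H=hsv(c);g=s["ee_pos"]-s_depth*M[:,1];a=-M[:,0]
    L=(W-g)@a;T=(W-g)@M[:,2];Z=W[...,2]-g[2]
    k=(c["range_z"]>0)&(L>.055)&(L<.18)&(abs(T)<.02)&(abs(Z)<.025)&(H[...,1]<110)
    p=np.c_[L[k],T[k],Z[k]];cut=[(L[k]>i)&(L[k]<i+.03) for i in np.arange(.05,.18,.03)]
    print(n,k.sum(),"Lmax",np.percentile(p[:,0],[98,100]) if k.any() else 0)
    for q in cut:
        if q.sum()>3: print("  ",q.sum(),np.median(p[q],0),"wrld",np.median(W[k][q],0))
s_depth=r.grip_depth
g=s["ee_pos"]-s_depth*M[:,1]
u=(g[:2]-mouth)
print("grip",g,"along",u@d,"lateral(+ = robot-away/+x side)",u@np.array([d[1],-d[0]]),"axle brg",b(-M[:,0]),"want",b(d))
E
(cat rod.py; echo 'rod("p4");rod("p4","side")')|python3 -
```

```text
t 7.0833 tcp [ 0.4846 -0.0861  0.134 ] x brg -103.46632394560523 z brg -13.475040678404406 y [-0.0198 -0.0038 -0.9998] F [ 0.058  -0.8667 -0.5563] w 0.023782795147750377 q [-0.5318  0.1327  0.6615  1.9308 -0.0833  1.1264 -0.0723]
grip [ 0.485  -0.086   0.1527] along -0.25869146652631836 lateral(+ = robot-away/+x side) 0.011880139273183519 axle brg 76.53367605439479 want 75.1
top 218 Lmax [0.1682 0.1711]
   54 [ 0.1004 -0.001   0.0032] wrld [0.5072 0.0111 0.1558]
   82 [ 0.1248 -0.001   0.0025] wrld [0.5136 0.0356 0.1552]
   80 [ 0.1546 -0.001   0.0025] wrld [0.5199 0.0648 0.1551]
side 0 Lmax 0
```

```bash
python3 -m jog '[[-0.01,0.012,-0.004,0.5,0.7,0.2],[-0.01,0.015,-0.004,0.5,0.7,0.2],[-0.01,0.015,-0.002,0,0,0],[-0.01,0.015,0,0,0,0],[-0.005,0.01,0,0,0,0],[0,0,0,0,0,0],[0,0,0,0,0,0]]' >/dev/null
python3 rod.py
```

```text
t 7.7667 tcp [ 0.4877 -0.0506  0.064 ] x brg -105.72724717509627 z brg -15.726304179831947 y [ 0.0005 -0.0072 -1.    ] F [ 0.3103 -0.2169 -0.7069] w 0.02378627146965649 q [-0.5591  0.2164  0.6237  2.0167 -0.1457  0.9524 -0.1363]
grip [ 0.4877 -0.0504  0.0827] along -0.2235639425030006 lateral(+ = robot-away/+x side) 0.005374408892223645 axle brg 74.27275282490373 want 75.1
```

```bash
python3 -m jog '[[-0.003,0.006,-0.002,-0.1,-0.4,0.2],[-0.003,0.006,-0.002,0,-0.3,0.2],[-0.003,0.005,0,0,0,0],[0,0,0,0,0,0],[0,0,0,0,0,0]]' >/dev/null
(cat rod.py; echo 'rod("p5");rod("p5","side")
for n in("top","side"):
    c=load("p5%s.npz"%n);bx={"top":(130,120,290,240),"side":(280,90,440,210)}[n]
    cv2.imwrite("pics/p5%s.png"%n,cv2.resize(c["image"][bx[1]:bx[3],bx[0]:bx[2],::-1],(640,480),interpolation=2))
a=cv2.imread("pics/p5top.png");e=cv2.imread("pics/p5side.png");cv2.imwrite("pics/p5.png",cv2.resize(np.hstack([a,e]),(800,300)))')|python3 -
```

```text
t 8.1833 tcp [ 0.4873 -0.0429  0.0471] x brg -105.14402655560406 z brg -15.144224154942957 y [ 0.0033  0.0003 -1.    ] F [ 0.5321 -0.3532 -1.2505] w 0.023367427345958782 q [-0.5546  0.241   0.61    2.0332 -0.1741  0.9137 -0.116 ]
grip [ 0.4873 -0.0429  0.0658] along -0.2163957548854484 lateral(+ = robot-away/+x side) 0.0030140168905577283 axle brg 74.85597344439594 want 75.1
top 168 Lmax [0.169  0.1716]
   25 [ 0.1053 -0.0011  0.0045] wrld [0.5138 0.0586 0.0703]
   71 [ 0.125  -0.001   0.0041] wrld [0.5185 0.0778 0.0698]
   70 [ 0.1543 -0.0008  0.0037] wrld [0.5271 0.1067 0.0695]
side 0 Lmax 0
```

View pics/p5.png

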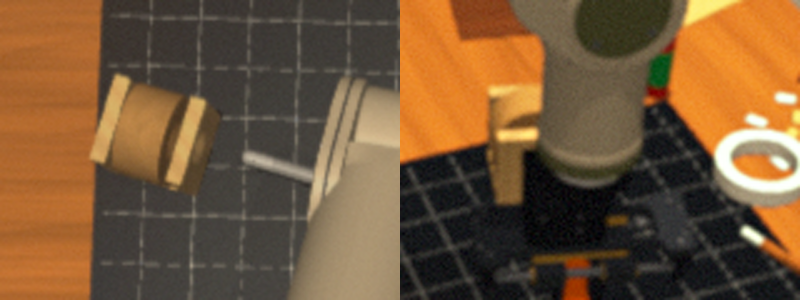

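The top view shows the rod tip at crop (247,158), in line with the holder axis and about 45 mm short of the near cheek. Fine correction: 4.5 mm down and 3 mm sideways.

```bash
python3 -m jog '[[-0.002,0.003,-0.002,-0.1,-0.2,0],[-0.002,0.001,-0.0005,-0.1,0,0],[-0.008,0,0,0,0,0],[-0.008,0,0,0,0,0],[0,0,0,0,0,0]]' >/dev/null
(cat rod.py; echo 'rod("p6")')|python3 -
```

```text
t 8.7 tcp [ 0.4909 -0.0208  0.0436] x brg -104.95347008787198 z brg -14.953541446498358 y [ 0.0011  0.0021 -1.    ] F [-0.6647  1.5933 -1.5937] w 0.023700922533791125 q [-0.582   0.2524  0.5939  2.0278 -0.1805  0.9101 -0.1526]
grip [ 0.4909 -0.0208  0.0623] along -0.1941353185523916 lateral(+ = robot-away/+x side) 0.0008595378313528434 axle brg 75.04652991212804 want 75.1
top 154 Lmax [0.1689 0.1702]
   9 [ 0.1082 -0.0014  0.0071] wrld [0.5176 0.0838 0.0695]
   73 [ 0.1258 -0.0009  0.0039] wrld [0.5227 0.1004 0.0662]
   70 [ 0.1553 -0.0009  0.0041] wrld [0.5298 0.1292 0.0664]
```

```bash
python3 -m jog '[[-0.008,0.002,0,0,0,0.1],[-0.01,0,0,0,0,0],[-0.01,0,0,0,0,0],[-0.008,0,0,0,0,0],[0,0,0,0,0,0]]' >/dev/null
python3 rod.py
```

```text
t 9.1667 tcp [0.5012 0.0176 0.0416] x brg -104.93119934702726 z brg -14.931388338513052 y [ 0.0018  0.0039 -1.    ] F [-0.2719 -0.0816 -0.6098] w 0.023792901418318406 q [-0.6294  0.2755  0.5691  2.004  -0.1914  0.9106 -0.2203]
grip [0.5012 0.0175 0.0603] along -0.15444391970331656 lateral(+ = robot-away/+x side) 0.0009120326142269128 axle brg 75.06880065297274 want 75.1
```

```bash
python3 -m jog '[[-0.01,0,-0.0005,0,0,0],[-0.01,0,0,0,0,0],[-0.01,0,0,0,0,0],[-0.008,0,0,0,0,0],[0,0,0,0,0,0]]' >/dev/null
(cat rod.py; echo 'rod("p7")')|python3 -
```

```text
t 9.5833 tcp [0.5115 0.0593 0.0418] x brg -104.86485438314712 z brg -14.865039733777017 y [ 0.0018  0.004  -1.    ] F [ 0.191   0.3463 -1.5246] w 0.023363546041432974 q [-0.68    0.3018  0.5449  1.9697 -0.1997  0.9189 -0.2931]
grip [0.5115 0.0592 0.0605] along -0.11146241756977797 lateral(+ = robot-away/+x side) 0.0001443691140706799 axle brg 75.13514561685288 want 75.1
top 26 Lmax [0.1422 0.1432]
   23 [ 0.1362 -0.0011  0.0043] wrld [0.5447 0.1904 0.0647]
```

```bash
python3 -m jog '[[-0.01,0,0,0,0,0],[-0.01,0,0,0,0,0],[-0.01,0,0,0,0,0],[-0.006,0,0,0,0,0],[0,0,0,0,0,0]]' >/dev/null
python3 rod.py
```

```text
t 10.05 tcp [0.5214 0.0961 0.0418] x brg -104.9759431575043 z brg -14.976056901896593 y [ 0.0015  0.0035 -1.    ] F [ 1.1486 -0.2793 -1.2697] w 0.023604197833022277 q [-0.7208  0.3326  0.5255  1.9301 -0.2096  0.9296 -0.3545]
grip [0.5214 0.096  0.0605] along -0.07340573103841788 lateral(+ = robot-away/+x side) 0.00028860593271376944 axle brg 75.0240568424957 want 75.1
```

```bash
python3 -m jog '[[-0.008,0,0,0,0,0],[-0.008,0,0,0,0,0],[-0.006,0,0,0,0,0],[-0.002,0,0,0,0,0],[0,0,0,0,0,0]]' >/dev/null
python3 rod.py
```

```text
t 10.4667 tcp [0.5282 0.122  0.0417] x brg -104.95418960257572 z brg -14.954253897758637 y [ 0.0012  0.0032 -1.    ] F [ 0.0463  0.2208 -1.6509] w 0.0234668033539628 q [-0.7472  0.3564  0.5125  1.8988 -0.2172  0.9383 -0.3935]
grip [0.5282 0.1219 0.0604] along -0.046624654966086636 lateral(+ = robot-away/+x side) 0.00019571735913260707 axle brg 75.04581039742429 want 75.1
```

```bash
python3 -m jog '[[0,0.003,0,0,0,0],[0,0.003,0,0,0,0],[0,0.002,0,0,0,0],[0,0,0,0,0,0],[-0.002,0,0,0,0,0],[-0.002,0,0,0,0,0],[0,0,0,0,0,0]]'
python3 rod.py
```

```text
time: 11.05
ee_pos: [0.529, 0.1245, 0.0325]
eef_rot: [-0.429, 0.562, -0.561, 0.431]
ft_force: [0.4, 0.7, -1.8]
width: 0.0236
t 11.05 tcp [0.529  0.1245 0.0325] x brg -105.0782411804888 z brg -15.078200921443173 y [ 0.0003  0.0024 -1.    ] F [ 0.3645  0.7196 -1.8269] w 0.02360072392229516 q [-0.7452  0.3739  0.5069  1.9001 -0.2271  0.9227 -0.3928]
grip [0.529  0.1244 0.0512] along -0.04396949797415841 lateral(+ = robot-away/+x side) 0.0002765663122184754 axle brg 74.92175881951121 want 75.1
```

```bash
for i in 1 2 3; do python3 -m jog '[[-0.0025,0,0,0,0,0],[0,0,0,0,0,0]]'|egrep 'ee_pos|ft_f'; done
python3 rod.py
```

```text
ee_pos: [0.5297, 0.1263, 0.0325]
ft_force: [-0.8, 0.1, -0.9]
ee_pos: [0.5298, 0.1258, 0.0323]
ft_force: [0.1, 0.2, -1.8]
ee_pos: [0.53, 0.1258, 0.032]
ft_force: [1.0, -0.6, -1.2]
t 11.55 tcp [0.53   0.1258 0.032 ] x brg -105.31293176514005 z brg -15.313493473881561 y [-0.0032 -0.005  -1.    ] F [ 0.9715 -0.562  -1.1888] w 0.02362403995277614 q [-0.7505  0.3816  0.5084  1.8922 -0.2233  0.9288 -0.4046]
grip [0.5301 0.1259 0.0507] along -0.04222105875456928 lateral(+ = robot-away/+x side) 0.0009919743428825783 axle brg 74.68706823485996 want 75.1
```

```bash
python3 -m jog '[[-0.005,0,0,0,0,0],[-0.005,0,0,0,0,0]]'
(cat rod.py; echo '
i=[]
for n in("top","side"):
    c=r.camera(n);np.savez("p8%s.npz"%n,**c);bx={"top":(130,120,290,240),"side":(270,90,430,210)}[n]
    i.append(cv2.resize(c["image"][bx[1]:bx[3],bx[0]:bx[2],::-1],(400,300),interpolation=2))
cv2.imwrite("pics/p8.png",np.hstack(i))')|python3 -
```

```text
time: 11.72
ee_pos: [0.5308, 0.1263, 0.031]
eef_rot: [0.433, -0.561, 0.566, -0.421]
ft_force: [-8.0, -21.4, 5.9]
width: 0.0238
t 11.7167 tcp [0.5308 0.1263 0.031 ] x brg -105.61400170687956 z brg -15.61841312685057 y [-0.009  -0.0159 -0.9998] F [ -8.0231 -21.3994   5.8737] w 0.023785251082454675 q [-0.7565  0.3914  0.5109  1.8832 -0.2175  0.9374 -0.4186]
grip [0.531  0.1266 0.0497] along -0.04139426451744815 lateral(+ = robot-away/+x side) 0.0016857817087239403 axle brg 74.38599829312044 want 75.1
```

View pics/p8.png

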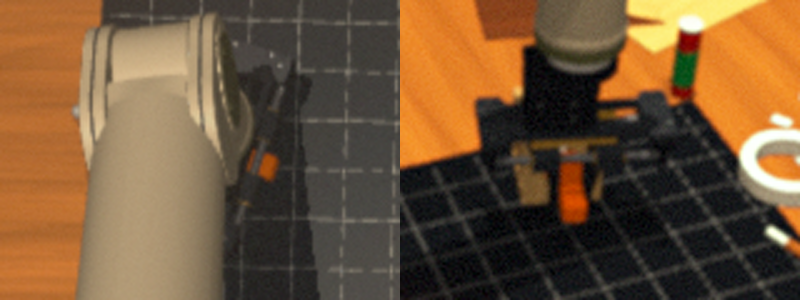

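The tip shows beyond the far cheek, at crop (75,112). Contact is 23 N with the grip 41 mm from the cheek, so the collar is seated. I'll relax, straighten and release.

```bash
python3 -m jog '[[0,0,0,0.1,-0.3,0.5],[0,0,0,0.1,-0.2,0.4],[0,0,0,0,0,0]]'; python3 -m jog '[[0,0,0,0,0,0],[0,0,0,0,0,0],[0,0,0,0,0,0],[0,0,0,0,0,0],[0,0,0,0,0,0],[0,0,0,0,0,0],[0,0,0,0,0,0],[0,0,0,0,0,0],[0,0,0,0,0,0],[0,0,0,0,0,0]]' 1;python3 rod.py
```

```text
time: 12.07
ee_pos: [0.5308, 0.1255, 0.0306]
eef_rot: [0.43, -0.562, 0.562, -0.429]
ft_force: [-0.2, 0.3, -1.7]
width: 0.0234
time: 12.9
ee_pos: [0.5323, 0.13, 0.0321]
eef_rot: [-0.429, 0.561, -0.561, 0.431]
ft_force: [-0.1, 0.5, 0.1]
width: 0.0815
t 12.9 tcp [0.5323 0.13   0.0321] x brg -104.99850477097094 z brg -14.998693364645677 y [ 0.0019  0.0022 -1.    ] F [-0.0502  0.5418  0.1016] w 0.08154660776146977 q [-0.7488  0.3826  0.5037  1.8897 -0.2299  0.9234 -0.3981]
grip [0.5323 0.13   0.0508] along -0.03777127984548398 lateral(+ = robot-away/+x side) 0.0020752004348411047 axle brg 75.00149522902906 want 75.1
```

```bash
python3 -m jog '[[0,-0.01,0,0,0,0],[0,-0.015,0,0,0,0],[0,-0.02,0,0,0,0],[0,-0.025,0,0,0,0],[0,-0.03,0,0,0,0],[0,-0.03,0,0,0,0],[0.03,-0.02,0,0,0,0],[0.04,0,0,0,0,0],[0.04,0,0,0,0,0],[0.04,0,0,0,0,0],[0.04,0,0,0,0,0],[0.04,0,0,0,0,0]]' 1
python3 -m jog '[[0.04,0,0,0,0,0],[0.04,0,0,0,0,0],[0.03,0,0,0,0,0],[0,0,0,0,0,0]]' >/dev/null
(cat rod.py; echo '
i=[]
for n in("top","side"):
    c=r.camera(n);np.savez("p9%s.npz"%n,**c);bx={"top":(130,120,290,240),"side":(270,90,430,210)}[n]
    i.append(cv2.resize(c["image"][bx[1]:bx[3],bx[0]:bx[2],::-1],(400,300),interpolation=2))
    W=cloud(c);H=hsv(c);X,Y,Z=np.moveaxis(W,-1,0);m=(Y>.05)&(Y<.19)&(X>.46)&(X<.6)&(Z>.03)&(Z<.08)&(H[...,0]<14)&(H[...,1]>190)
    L=(W[...,:2]-mouth)@d;q=np.c_[L[m],W[m]];print(n,m.sum(),"along",np.percentile(q[:,0],[2,98]),"med",np.median(q,0),"zmax",np.percentile(q[:,3],95))
    m=(L>.085)&(L<.18)&(abs((W[...,:2]-mouth)@np.array([d[1],-d[0]]))<.02)&(Z>.035)&(Z<.07)&(H[...,1]<110);print(" tip",m.sum(),np.percentile(L[m],[2,98]) if m.any() else "")
    m=(L>.0)&(L<.09)&(Z>.095)&(Z<.115);print(" roll",m.sum(),np.mean(W[m],0) if m.any() else "")
cv2.imwrite("pics/p9.png",np.hstack(i))')|python3 -
```

```text
time: 13.9
ee_pos: [0.4723, -0.0934, 0.197]
eef_rot: [0.431, -0.558, 0.559, -0.437]
ft_force: [2.1, -0.4, -0.8]
width: 0.0868
t 14.2333 tcp [ 0.4393 -0.2131  0.2001] x brg -104.95191507083139 z brg -14.95756000752707 y [ 0.0132  0.0055 -0.9999] F [-0.6642 -0.5961  0.073 ] w 0.08719718155879282 q [-0.4735  0.0076  0.8577  1.8877 -0.0167  1.2388  0.1285]
grip [ 0.4391 -0.2132  0.2188] along -0.39335414227852383 lateral(+ = robot-away/+x side) 0.00021135515172761583 axle brg 75.04808492916862 want 75.1
top 79 along [-0.0768 -0.0024] med [-0.0084  0.5264  0.1556  0.0555] zmax 0.06453009994423314
 tip 62 [0.1007 0.1286]
 roll 340 [0.5513 0.2123 0.0993]
side 148 along [-0.0742  0.0038] med [-0.0081  0.5305  0.1583  0.0572] zmax 0.06721217339580286
 tip 0 
 roll 229 [0.5517 0.2087 0.1001]
```

View pics/p9.png

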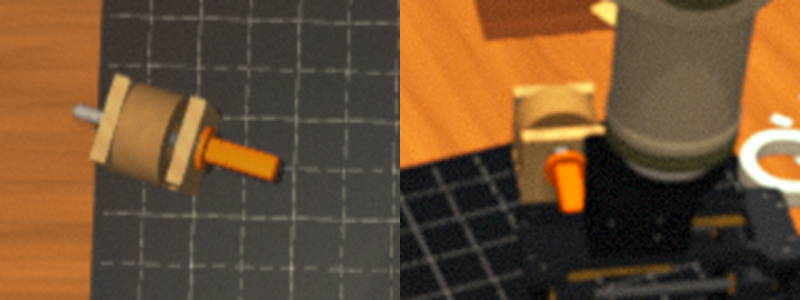

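```bash
python3 -m jog '[[0.04,0,0,0,0,0],[0.04,0,0,0,0,0],[0.04,0,0,0,0,0],[0.03,0,-0.02,0,0,0],[0,0,0,0,0,0],[0,0,0,0,0,0]]' >/dev/null
(cat rod.py; echo '
i=[]
n2=np.array([d[1],-d[0]])
for n in("top","side"):
    c=r.camera(n);bx={"top":(160,140,220,185),"side":(310,120,370,165)}[n]
    i.append(cv2.resize(c["image"][bx[1]:bx[3],bx[0]:bx[2],::-1],(400,300),interpolation=2))
    W=cloud(c);H=hsv(c);Z=W[...,2];L=(W[...,:2]-mouth)@d;T=(W[...,:2]-mouth)@n2
    k=(abs(T)<.008)&(Z>.03)&(Z<.08)
    for a in (-.075,-.06,-.045,-.03,-.02,.1,.115):
        m=k&(L>a)&(L<a+.014);print(n,a,m.sum(),np.percentile(Z[m],[50,80]) if m.any() else "",np.median(T[m]) if m.any() else "")
    m=(abs(T)<.03)&(Z>.03)&(Z<.09)&(L>-.02)&(L<.01)&(H[...,0]<14)&(H[...,1]>190);q=L[m&(abs(T)>.013)]
    print(n,"collar rims",len(q),np.percentile(q,[5,50,95]) if len(q) else "", "T range",T[m].min(),T[m].max())
    m=(abs(T)<.045)&(Z>.02)&(Z<.084)&(L>-.02)&(L<.014)&(abs(T)>.027);print("  near face L",m.sum(),np.percentile(L[m],[5,25,50]) if m.any() else "")
cv2.imwrite("pics/p10.png",np.hstack(i))')|python3 -
```

```text
t 14.8333 tcp [ 0.3881 -0.3449  0.1986] x brg -103.7087203244489 z brg -13.71636093059472 y [ 0.0135  0.0094 -0.9999] F [ 1.5528  1.269  -0.6071] w 0.08693197463756111 q [-0.256   0.1431  0.9967  1.8161 -0.1435  1.2469  0.5422]
grip [ 0.3878 -0.3451  0.2173] along -0.5339702271519355 lateral(+ = robot-away/+x side) -0.015409134186169975 axle brg 76.29127967555111 want 75.1
top -0.075 40 [0.0581 0.061 ] -0.0004504335421963156
top -0.06 37 [0.0586 0.0618] -0.000321792903698769
top -0.045 40 [0.0588 0.0605] 9.205262207616659e-05
top -0.03 41 [0.0589 0.0612] -0.00019100178081752774
top -0.02 44 [0.059 0.062] 0.00014785539010938052
top 0.1 30 [0.0543 0.056 ] 0.00010606916466011604
top 0.115 25 [0.0534 0.0553] 0.001315499628584459
top collar rims 26 [-0.0075 -0.0059 -0.0017] T range -0.019293761858590542 0.021683378790490638
  near face L 101 [-0.0011 -0.0003  0.0004]
side -0.075 32 [0.0596 0.062 ] -0.0009012481448182026
side -0.06 30 [0.0599 0.0621] -0.0019158942094489317
side -0.045 23 [0.0611 0.0619] -0.0019822247687541544
side -0.03 22 [0.0603 0.0623] 0.00019123947725020269
side -0.02 45 [0.0612 0.0665] -9.456133275404448e-05
side 0.1 0  
side 0.115 0  
side collar rims 52 [-0.01  -0.006 -0.001] T range -0.019086145095875674 0.025073618321658636
  near face L 209 [-0.0045 -0.0023 -0.0008]
```

View pics/p10.png

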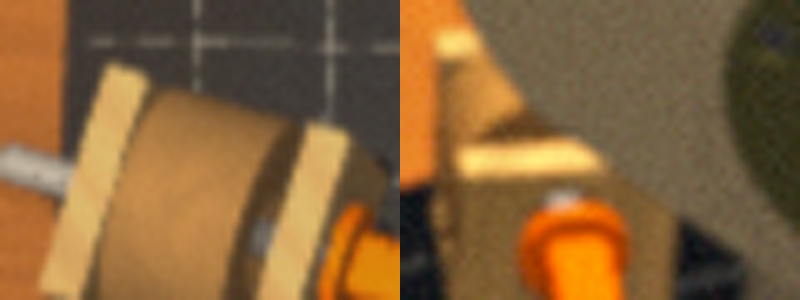

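The axle is level: its handle top at about 59 mm puts the centre line at 47 mm, so it has settled. The roll stands. The collar is at the cheek, but pixel resolution leaves about 1 mm in doubt, so I'll nudge the handle end gently with closed fingers to be sure.

```bash
python3 -m jog '[[-0.03,0,0.004,0,0.6,0],[-0.036,0,0.004,0,0.6,0],[-0.036,0,0.003,0,0,0],[-0.036,0,0.002,0,0,0],[-0.036,0,0,0,0,0],[-0.036,0,0,0,0,0],[-0.036,0,0,0,0,0],[-0.036,0,0,0,0,0],[-0.03,0,0,0,0,0],[-0.02,0,0,0,0,0],[0,0,0,0,0,0],[0,0,0,0,0,0]]' -1 10; python3 rod.py
```

```text
time: 15.93
ee_pos: [0.4885, 0.0116, 0.2067]
eef_rot: [0.431, -0.553, 0.554, -0.448]
ft_force: [0.2, -0.6, 0.1]
width: 0.015
t 15.9333 tcp [0.4885 0.0116 0.2067] x brg -103.1199905871973 z brg -13.13669944473024 y [ 0.0197  0.0142 -0.9997] F [ 0.2205 -0.647   0.1093] w 0.014976576399515084 q [-0.7262  0.0002  0.6263  1.8782 -0.013   1.2423 -0.325 ]
grip [0.4882 0.0114 0.2254] along -0.16374462000881174 lateral(+ = robot-away/+x side) -0.010073499891634936 axle brg 76.8800094128027 want 75.1
```

```bash
python3 -m jog '[[0,0.015,0.005,-0.5,0.9,-0.5],[0,0.02,0.004,-0.4,0.8,-0.5],[0,0.025,0,0,0,0],[0,0.025,0,0,0,0],[0,0.02,0,0,0,0],[0,0.01,0,0,0,0],[0,0,0,0,0,0],[0,0,0,0,0,0]]' ->/dev/null; python3 rod.py
```

```text
t 16.6 tcp [0.4983 0.0133 0.0904] x brg -104.50761998357468 z brg -14.50831389774247 y [ 0.0038  0.0033 -1.    ] F [ 0.3752 -1.0224  1.0084] w 0.0006862359857578938 q [-0.6891  0.1905  0.631   1.9772 -0.1359  1.01   -0.2478]
grip [0.4982 0.0133 0.1091] along -0.15931162357757747 lateral(+ = robot-away/+x side) -0.0008660251214413067 axle brg 75.49238001642532 want 75.1
```

```bash
python3 -m jog '[[-0.006,0.012,0,-0.2,0.4,-0.2],[-0.01,0.015,0,0,0,0],[-0.01,0.012,0,0,0,0],[-0.008,0.003,0,0,0,0],[0,0,0,0,0,0]]' ->/dev/null; python3 rod.py
```

```text
t 17.0167 tcp [0.5113 0.0485 0.0531] x brg -104.97888722993949 z brg -14.981172993717196 y [ 0.0077  0.0045 -1.    ] F [0.4228 0.6973 0.2388] w 0.00037913325890939905 q [-0.706   0.2817  0.5948  1.9722 -0.1991  0.9353 -0.2733]
grip [0.5112 0.0484 0.0718] along -0.12201512712932067 lateral(+ = robot-away/+x side) 0.002663201499678554 axle brg 75.02111277006053 want 75.1
```

```bash
python3 -m jog '[[-0.003,0.006,-0.002,-0.3,0,-0.2],[-0.006,0.005,0,0,0,0],[-0.006,0,0,0,0,0],[0,0,0,0,0,0]]' - |grep ft; for i in 1 2 3 4; do python3 -m jog '[[-0.004,0,0,0,0,0]]'|egrep 'ee|ft'; done; python3 rod.py
```

```text
ft_force: [0.8, 0.1, 0.3]
ee_pos: [0.5158, 0.0685, 0.0435]
eef_rot: [0.429, -0.561, 0.561, -0.432]
ft_force: [0.2, -0.5, -0.4]
ee_pos: [0.5171, 0.0727, 0.0437]
eef_rot: [0.429, -0.561, 0.561, -0.432]
ft_force: [-0.0, 0.4, -0.1]
ee_pos: [0.5183, 0.0767, 0.044]
eef_rot: [0.429, -0.561, 0.561, -0.432]
ft_force: [0.9, -0.5, -0.1]
ee_pos: [0.5196, 0.081, 0.0442]
eef_rot: [0.428, -0.561, 0.561, -0.432]
ft_force: [0.3, -0.1, 1.4]
t 17.6833 tcp [0.5196 0.081  0.0442] x brg -105.03858676301653 z brg -15.039386419708823 y [ 0.0044  0.003  -1.    ] F [ 0.2993 -0.1142  1.406 ] w 0.00037635371877667713 q [-0.7371  0.3241  0.5725  1.9439 -0.2198  0.9292 -0.3191]
grip [0.5195 0.0809 0.0629] along -0.08847685053877767 lateral(+ = robot-away/+x side) 0.0023101748095060988 axle brg 74.96141323698347 want 75.1
```

```bash
for i in 1 2 3 4; do python3 -m jog '[[-0.003,0,0,0,0,0]]'|egrep 'ee_p|ft'; done; python3 rod.py
```

```text
ee_pos: [0.5202, 0.0816, 0.0441]
ft_force: [-4.4, -18.4, 4.9]
ee_pos: [0.5203, 0.0814, 0.0439]
ft_force: [-3.9, -13.5, 4.9]
ee_pos: [0.5203, 0.0813, 0.0436]
ft_force: [-4.3, -10.6, 4.5]
ee_pos: [0.5203, 0.0811, 0.0433]
ft_force: [-4.4, -10.5, 4.9]
t 18.0167 tcp [0.5203 0.0811 0.0433] x brg -105.48844020168846 z brg -15.488386707861135 y [-0.0031 -0.0115 -0.9999] F [ -4.4146 -10.4854   4.9497] w 0.0003531774215596258 q [-0.7458  0.3353  0.5759  1.9341 -0.2106  0.9392 -0.3396]
grip [0.5203 0.0813 0.062 ] along -0.08784158224492145 lateral(+ = robot-away/+x side) 0.0030262537224531984 axle brg 74.51155979831154 want 75.1
```

Firm contact: the collar is seated and doesn't move further under 10–19 N. Back off and check.

```bash
python3 -m jog '[[0.01,0,0,0,0,0],[0.02,0,0,0,0,0],[0.02,-0.01,0,0,0,0],[0.02,-0.025,0,0,0,0],[0.03,-0.03,0,0,0,0],[0.04,-0.03,0,0,0,0],[0.04,-0.03,0,0,0,0],[0.04,0,0,0,0,0],[0.04,0,0,0,0,0],[0.02,0,-0.02,0,0,0],[0,0,0,0,0,0],[0,0,0,0,0,0]]' -
(cat rod.py; echo '
i=[]
n2=np.array([d[1],-d[0]])
for n in("top","side"):
    c=r.camera(n);i.append(cv2.resize(c["image"][...,::-1],(400,300)) if n=="side" else cv2.resize(c["image"][120:270,150:350,::-1],(400,300)))
    W=cloud(c);H=hsv(c);Z=W[...,2];L=(W[...,:2]-mouth)@d;T=(W[...,:2]-mouth)@n2
    m=(abs(T)<.03)&(Z>.03)&(Z<.09)&(L>-.1)&(L<.01)&(H[...,0]<14)&(H[...,1]>190);print(n,m.sum(),"along",np.percentile(L[m],[1,2,98]),"collar",np.median(L[m&(abs(T)>.013)]))
    m=(abs(T)<.008)&(Z>.03)&(Z<.07)&(L>.095)&(L<.17);print(" tip",m.sum(),np.percentile(L[m],[98,100]) if m.any() else "")
    m=(L>0)&(L<.09)&(Z>.095)&(Z<.115);print(" roll",m.sum(),W[m].mean(0))
    m=(H[...,0]>105)&(H[...,0]<125)&(H[...,1]>150)&(W[...,1]<-.1)&(Z>.03)&(Z<.08);m0=load(n+"0.npz");W0=cloud(m0);H0=hsv(m0);k=(H0[...,0]>105)&(H0[...,0]<125)&(H0[...,1]>150)&(W0[...,1]<-.1)&(W0[...,2]>.03)&(W0[...,2]<.08)
    print(" spare",m.sum(),np.median(W[m],0),k.sum(),np.median(W0[k],0))
cv2.imwrite("pics/p11.png",np.hstack(i))')|python3 -
```

```text
time: 19.02
ee_pos: [0.4259, -0.1824, 0.1672]
eef_rot: [0.429, -0.559, 0.566, -0.427]
ft_force: [0.3, 0.1, 0.5]
width: 0.0006
t 19.0167 tcp [ 0.4259 -0.1824  0.1672] x brg -105.52203000936359 z brg -15.519192457694617 y [ 0.0028 -0.0102 -0.9999] F [0.2871 0.0993 0.5012] w 0.0005558680920707568 q [-0.5121 -0.0322  0.8129  1.9845  0.035   1.1737  0.0163]
grip [ 0.4259 -0.1822  0.1859] along -0.366791665480983 lateral(+ = robot-away/+x side) -0.020483934485025595 axle brg 74.47796999063642 want 75.1
top 70 along [-0.077  -0.0767 -0.0003] collar -0.005491609799906211
 tip 66 [0.1278 0.1287]
 roll 343 [0.551  0.2126 0.0994]
 spare 47 [ 0.423  -0.3454  0.0576] 108 [ 0.4227 -0.3429  0.0575]
side 7 along [-0.0096 -0.0095 -0.005 ] collar -0.005176430050165203
 tip 0 
 roll 165 [0.5458 0.2103 0.1008]
 spare 433 [ 0.4188 -0.3344  0.058 ] 417 [ 0.4189 -0.3339  0.0579]
```

View pics/p11.png

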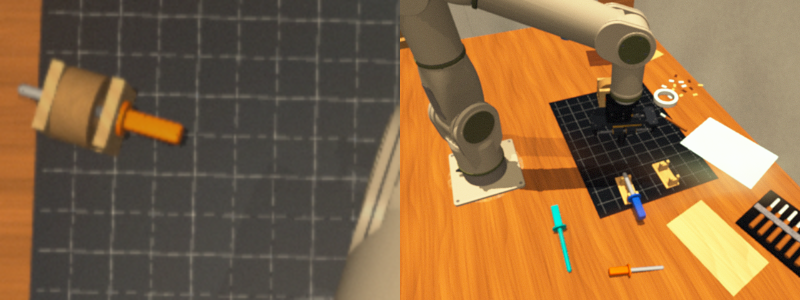

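The axle runs through both cheeks and the roll with its collar at the near cheek, the spare is on its rest, and the gripper is clear. Handing in.

```bash
python3 -c "
from bench import r
print(r.close_job())"
```

```text
the job is handed in; nothing more can be done
None
```

I threaded the long orange axle through the near cheek, the roll and the far cheek until its collar met the near cheek, then let go and handed the job in at about 19 s. After letting go I nudged the handle end with closed fingers: it stopped dead at up to about 20 N, so the collar is seated. I then backed the arm well clear.

**Last checks:**
- **Axle:** the tip is at about 129 mm from hole_mouth, where 130 is expected when seated. The handle end is at about −77 mm, where −76 is expected. After release, before the nudge, it lay level with its centre line at about 47 mm, as it should when settled.
- **Roll and spare:** the roll still stands in the holder with its top at about 100 mm. The spare is on its rest; the side view puts its handle within 0.5 mm of the start. The top view differs by 2.5 mm, where the arm probably hid part of it.
- **Not settled by the cameras:** they resolve only about 1 mm at the collar, and in the last side view the arm hid most of the axle. That the collar touches the cheek rests mainly on the contact force.

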